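Change the batch on the drilling slide

ROBOT

A 6-joint arm with a two-finger parallel gripper is mounted at the origin on the work surface; the furniture and walls round the work are solid. World frame = base frame: x ahead of the robot, y to its left, z up, the work surface at z = 0. Lengths are in mm, angles in rad, forces in N, time in s.
With the tool pointing down it reaches from about 225 to 875 mm from the base axis. Payload 3.4 kg.
Tool frame: the origin (TCP) lies where the fingers leave the gripper's body, on its centre line; the fingertips stand 73 mm ahead of it and the grasp point (between the pads) lies 54 mm ahead of it; z points along the fingers, y is the line along which they close (so a half turn about z gives the same grasp; the last joint's range is limited). The gripper opens to 85 mm and grips with 20 to 120 N. Pads are 22 mm wide; open, the fingers measure 114 mm over their backs; the gripper's body (76 mm by 85 mm) begins 54 mm behind the grasp point. The pads swing forward as they close: fully open they stand 13 mm farther back than shut.
Start: joints at [-1.303, 0.276, 1.505, -0, 1.361, -0.121], TCP at [217.97, -532.113, 303.928] pointing down, gripper open.
Joint ranges: [-2.89, 2.89], [-0.75, 2.08], [0.22, 2.7], [-1.18, 4.32], [0.11, 2.71], [-2.7, 2.7]. Speed limits (rad/s): [2.57, 2.57, 3.14, 3.14, 3.14, 3.14].

INTERFACE

Orientations are given as a 3x3 rotation matrix whose columns are the frame's x, y, z axes.
In Python, from workcell import status, cams, order, find_in gives the robot as it stands.
- The arm moves only by the tool arm_command, never from a script. Its argument "motion" is text: rows parted by semicolons, each of 7 numbers parted by spaces: the shift along the tool's x, y, z in cm, then the turn, a rotation vector about the tool's x, y, z in rad, then the finger opening in cm, from 0 to 8.54. In form: tx ty tz wx wy wz claw; .... A call has 1 to 5 rows; each row shifts and turns the commanded pose from where the row before left it, along the tool's axes as they then stand; what a row does not reach is not made up. A row lasts 1/8 s, in which the tool goes at most 62.5 mm and 10.7 degrees, less where a joint would pass 70% of its speed; a pose out of reach is approached as far as the arm can. A call is refused whole if a number of a shift passes 6.25 or a number of a turn 0.188, either way. A call with a gripper value outside its range is refused whole. The fingers move at their own pace and stop on an object; "force" is the grip in N (left out, the last holds). Time passes only in rows, so rows that do not move let the fingers close. It gives the time, the measured TCP pose, the force, the opening and the grip force at its end, in the units of the state.
- status.get_state(): the state, without advancing time (a new reading comes with each control period).
- cams.capture(name): name is "scene" or "top"; returns the picture (384x512x3 uint8, red, green, blue); there is no depth.
- cams.camera_params(name): a dict with "fx", "fy", "cx", "cy" (pixels), "extrinsics" (4x4, takes a point from world to camera coordinates). Camera axes: x right, y down, z forward; pixel columns grow to the right and rows downward; lengths in mm; the calibration is good to about 2 mm. A picture is of the moment at which its call begins. camera_params takes no time and is no camera call.
- order.job_done(): hands the job in; it is judged then, once.
Trained networks look in the newest picture that a camera, given by its name, has taken for a name from the list of things; names that differ only in an ending like _2 or _b are one class to them, and where a whole thing is asked for, a point or a joint stands for the part that bears it (a point fixed in the world has none). Each returns a list of dicts, best first, with "p" (0 to 1); they miss things now and then, are a little off and sometimes report something else, mostly with a low value. They report only what shows in the picture. A call takes as long as a camera call.
- find_in(camera, thing): "rect" ([left, top, right, bottom] in pixels, round what is visible of it).
The state is a dict: "time_s": time; "joint_positions": joint angles; "joint_vel": joint speeds; "joint_efforts": joint torques, N m; "eef_pos": TCP position; "ee_rot": TCP orientation; "contact_force": force on the tool from outside, world axes, zero at the start; "torque": the same for the moment, N m; "gripper_width": finger opening in mm; "finger_force": force on a finger pad.
Only numpy, scipy, OpenCV 4.12 (cv2) and the standard library are available. Lean on these libraries where they do the work, as an engineer would, in place of code of your own. Each camera call takes 0.05 s, during which the arm holds its last target. There are 200 camera calls.

TASK

The batch on the drilling slide is finished: lift the drilled apples off the carriage and lower every one gently into the deep crate, without dropping them. With the carriage empty, take its handle and slide it, without slamming it, right up against the stop at the drill end and then right back against the stop at the loading end, to feel for sticky spots. Then stand every blank apple from the board upright in a cup of the carriage and slide the loaded carriage right up to the drill-end stop, leaving the bench brush and the glue bottle where they are.

Things in the scene. Friction and masses are not known exactly. Their poses are not given: they have to be found in the camera images.
- done_1_mid (a point): Solid turned wooden apple, 50 mm across at its widest, 46 mm tall, flat foot 28 mm across, 45 g. The point lies on its axis 25 mm above the foot, at the widest place; its z axis points up out of the top. Drilled and finished (a dark hole in the top); stands in a cup of the carriage at the start. From 2 to 3 of these are there; None if absent.
- done_2_mid (a point): Solid turned wooden apple, 50 mm across at its widest, 46 mm tall, flat foot 28 mm across, 45 g. The point lies on its axis 25 mm above the foot, at the widest place; its z axis points up out of the top. Drilled and finished (a dark hole in the top); stands in a cup of the carriage at the start. From 2 to 3 of these are there; None if absent.
- done_3_mid (a point): Solid turned wooden apple, 50 mm across at its widest, 46 mm tall, flat foot 28 mm across, 45 g. The point lies on its axis 25 mm above the foot, at the widest place; its z axis points up out of the top. Drilled and finished (a dark hole in the top); stands in a cup of the carriage at the start. From 2 to 3 of these are there; None if absent.
- blank_1_mid (a point): Solid turned wooden apple, 50 mm across at its widest, 46 mm tall, flat foot 28 mm across, 45 g. The point lies on its axis 25 mm above the foot, at the widest place; its z axis points up out of the top. Blank (no hole); stands upright on the board at the start. From 2 to 3 of these are there; None if absent.
- blank_2_mid (a point): Solid turned wooden apple, 50 mm across at its widest, 46 mm tall, flat foot 28 mm across, 45 g. The point lies on its axis 25 mm above the foot, at the widest place; its z axis points up out of the top. Blank (no hole); stands upright on the board at the start. From 2 to 3 of these are there; None if absent.
- blank_3_mid (a point): Solid turned wooden apple, 50 mm across at its widest, 46 mm tall, flat foot 28 mm across, 45 g. The point lies on its axis 25 mm above the foot, at the widest place; its z axis points up out of the top. Blank (no hole); stands upright on the board at the start. From 2 to 3 of these are there; None if absent.
- cup_1 (a point): First cup of the carriage: round wooden seat 45 mm across outside, recess 38 mm across and 4 mm deep. The point is the centre of the recess floor, on which an apple's foot stands (so the apple's widest place is then 25 mm higher); 62 mm above the table. Nearest the loading end. The three cups stand in a row along the rail, 60 mm apart.
- cup_2 (a point): Middle cup of the carriage: round wooden seat 45 mm across outside, recess 38 mm across and 4 mm deep. The point is the centre of the recess floor, on which an apple's foot stands (so the apple's widest place is then 25 mm higher); 62 mm above the table. Centre of the carriage.
- cup_3 (a point): Third cup of the carriage: round wooden seat 45 mm across outside, recess 38 mm across and 4 mm deep. The point is the centre of the recess floor, on which an apple's foot stands (so the apple's widest place is then 25 mm higher); 62 mm above the table. Nearest the drill end.
- handle (a point): Grip point of the carriage handle: an upright hardwood block 16 mm wide along the rail, 24 mm deep across it, standing on a tongue on the robot's side of the carriage, 95 mm from the row of cups. The point is on its axis, 78 mm above the table; the block reaches 20 mm above and 22 mm below it, where the flat tongue (46 mm wide) begins. x points across the rail away from the robot, y along the rail towards the drill end.
- carriage (a joint): Position of the carriage along its straight rail, m: 0 against the stop at the loading end, 0.22 against the stop at the drill end; it grows along +y of the handle's axes (the robot's left, within about 5 degrees). It runs with about 2 N of drag and stays where it is left; at one place along the rail (between 0.08 and 0.18), which varies, there is a sticky spot about 15 mm long that takes up to about 8 N to push through and then lets go.
- bush (a point): Lower mouth of the steel drill bush on the slide, 118 mm above the table and over the row of cups; the bush sits at the end of an aluminium arm 24 mm wide (120 to 134 mm high, bush to 142 mm) that comes from a column 66 mm behind it, on the side away from the robot. Apples in the cups pass under it with 10 mm to spare. The point's axes are those of the handle. The slide's base (145 by 470 mm, 18 mm thick plywood) is fixed to the table; the end stops are 32 mm high.
- crate_in (a point): Centre of the inner floor of the loose slatted wooden crate: outside 230 mm along its x, 200 mm along its y, 110 mm high, walls and floor 8 mm thick (inside 214 by 184 mm, about 100 mm deep), about 0.7 kg. Axes are the crate's; z up. It may be knocked aside.
- board: Wooden board 106 by 279 mm with rounded ends, 24 mm thick, fixed; the blanks stand on it in a row along its length, 55 to 80 mm apart. Its long direction is its y axis; origin at the centre of its underside. Crate and board may lie either side of the slide.
- bench_brush: Bench brush, 36 by 165 by 34 mm, lying behind the slide; leave it alone. Origin at the centre of its underside.
- glue_bottle: Glue bottle with a red cap, 51 mm across, 142 mm tall, standing; leave it alone. Origin at the centre of its underside.

How it is judged:
By the outcome, as a careful person would: the job done as asked, in the order asked, and still so for the second after the job is handed in, with the robot touching nothing.
Of done_1, done_2, done_3 only 2 to 3 are there at a start; the rules pass over those that are not, and their reading is None.
Of blank_1, blank_2, blank_3 only 2 to 3 are there at a start; the rules pass over those that are not, and their reading is None.
At some moment in a run one of crate may be knocked a few centimetres aside while the robot is not near it.
It also fails if it takes over 208 s, if anything falls off the work surface, if the arm or the gripper's body presses on something with over 40 N, if the wrist force passes 120 N, or if a joint passes its speed limit or range.

## Working session

There is one attempt and no reset: what is moved stays moved. The work goes in short steps, Python scripts to look and compute and a tool call to move; the robot and the scene stay as the last step left them, time stands still between calls to the robot, and variables do not carry over. Pictures are saved under pics/ and viewed, at most 14 in all, crops included, and the job is handed in when it is done.

Besides the shell and the picture viewer there is one more tool, called after "Call:" as a command line: name --argument value ..., lists and objects as JSON in quotes. arm_command: Moves the arm, as the interface text tells. Its arguments: {"type":"object","properties":{"motion":{"type":"string"},"force":{"type":"number"}},"required":["motion"]}

```bash
mkdir -p pics
python3 - <<'E'
from workcell import status, cams, order, find_in
import cv2
s=status.get_state(); print(s)
for c in ["scene","top"]:
    im=cams.capture(c); cv2.imwrite(f"pics/{c}0.png",cv2.resize(im[:,:,::-1],(768,576)))
    p=cams.camera_params(c); print(c,p)
    for t in ["done_1_mid","blank_1_mid","cup_1","handle","bush","crate_in","board","bench_brush","glue_bottle","carriage"]:
        print(t,[(round(float(d["p"]),2),[round(float(v)) for v in d["rect"]]) for d in find_in(c,t)][:5])
E
```

```text
{'time_s': 0.0, 'joint_positions': array([-1.30299541e+00,  2.76583763e-01,  1.50612862e+00,  4.07897639e-05,
        1.36071056e+00, -1.21002010e-01]), 'joint_vel': array([ 0.00187169, -0.00242731, -0.00078997,  0.00153462, -0.0008724 ,
       -0.00183602]), 'joint_efforts': array([-8.91636846e-04, -4.16782594e+01, -2.45807648e+01, -1.30715262e-04,
        1.10842785e-02,  1.46020523e-05]), 'eef_pos': array([ 217.87026751, -531.6954397 ,  303.04780277]), 'ee_rot': array([[ 9.25366806e-01,  3.79072651e-01, -4.45843769e-04],
       [ 3.79072824e-01, -9.25365140e-01,  1.77560255e-03],
       [ 2.60514086e-04, -1.81209092e-03, -9.99998324e-01]]), 'contact_force': array([-0.47891885,  0.077692  , -0.69831597]), 'torque': array([ 0.03011561,  0.01144135, -0.00041709]), 'finger_force': 0.0, 'gripper_width': 85.1724952351553}
scene {'fx': 403.23502849209035, 'fy': 403.23502849209035, 'cx': 261.01693835437743, 'cy': 194.61276792302925, 'extrinsics': array([[-8.65116299e-01, -5.01359923e-01, -1.45608024e-02,
         4.85841456e+02],
       [-2.72805358e-01,  4.94700486e-01, -8.25135544e-01,

[... 940 characters left out ...]
9148306e-01,
         5.74645767e+02],
       [ 1.48949697e-01, -1.23184804e-02, -9.88768043e-01,
         1.13918265e+03],
       [ 0.00000000e+00,  0.00000000e+00,  0.00000000e+00,
         1.00000000e+00]])}
done_1_mid [(0.82, [309, 192, 323, 207])]
blank_1_mid []
cup_1 [(0.95, [261, 194, 327, 245])]
handle [(0.92, [257, 190, 328, 247])]
bush [(0.61, [186, 174, 344, 225]), (0.43, [262, 194, 327, 246])]
crate_in [(0.76, [79, 186, 173, 281])]
board [(0.84, [368, 178, 409, 275])]
bench_brush [(0.92, [210, 135, 263, 153]), (0.43, [261, 194, 328, 246])]
glue_bottle [(0.82, [171, 130, 194, 156]), (0.69, [288, 193, 305, 210])]
carriage [(0.64, [260, 193, 326, 244]), (0.55, [266, 193, 282, 214])]
```

View pics/top0.png

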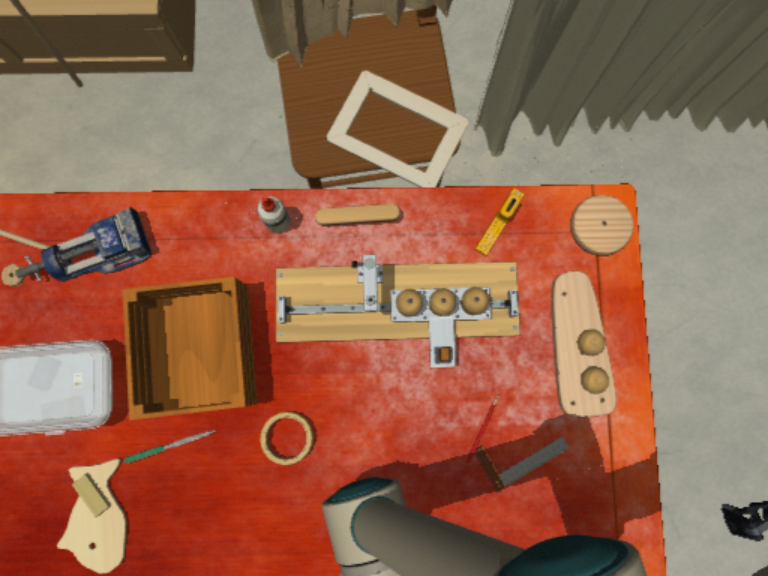

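Run:
```python
from workcell import cams
import cv2
im=cams.capture("top"); cv2.imwrite("pics/topcrop.png",cv2.resize(im[170:290,250:420,::-1],None,fx=4.7,fy=4.7,interpolation=cv2.INTER_CUBIC))
```

```text
(no output)
```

View pics/topcrop.png

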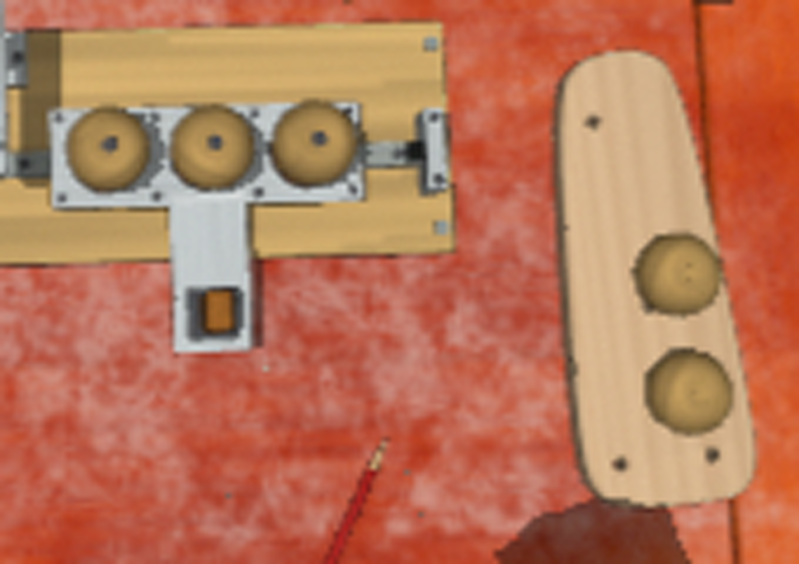

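View pics/scene0.png

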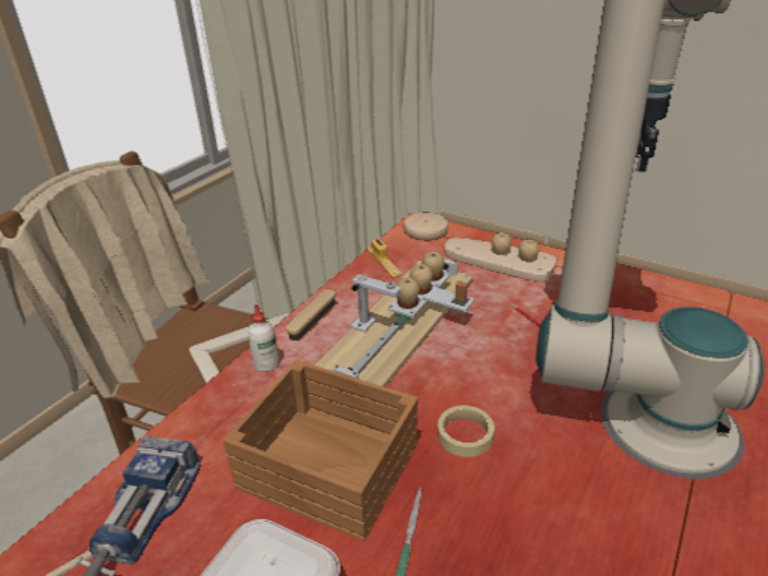

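The top view shows three drilled apples, at crop pixels (109,150), (212,147) and (315,142). It also shows two blanks at (678,273) and (688,391), the handle top at (219,310), and the crate on the left.

```bash
cat > h.py <<'E'
import numpy as np
from workcell import status, cams, order, find_in
P={c:cams.camera_params(c) for c in("scene","top")}
def ray(c,u,v,z):
    p=P[c];E=p["extrinsics"];R,t=E[:3,:3],E[:3,3]
    d=R.T@np.array([(u-p["cx"])/p["fx"],(v-p["cy"])/p["fy"],1]);o=-R.T@t
    return o+d*(z-o[2])/d[2]
def proj(c,X):
    p=P[c];q=p["extrinsics"]@np.append(X,1);return p["fx"]*q[0]/q[2]+p["cx"],p["fy"]*q[1]/q[2]+p["cy"]
def crop(u,v,z): return ray("top",250+(u+.5)/4.7-.5,170+(v+.5)/4.7-.5,z)
def goto(X,x_dir=None):
    "shift in tool axes (cm) from the measured pose to TCP position X"
    s=status.get_state();return s["ee_rot"].T@(np.array(X)-s["eef_pos"])/10
E
python3 - <<'E'
from h import *
np.set_printoptions(precision=1,suppress=True)
for n,u,v,z in [("d3",109,150,87),("d2",212,147,87),("d1",315,142,87),("hole3",111,143,107),("hole2",215,142,107),("hole1",319,137,107),("handle",219,310,98),("b1",678,273,49),("b2",688,391,49),("baseTR",442,22,18),("baseBR",454,251,18),("stop",436,150,32),("plateTL",50,112,58),("plateTR",360,103,58),("plateBL",53,207,58),("plateBR",364,199,58)]:
    X=crop(u,v,z);print(n,X,"scene768",np.array(proj("scene",X))*1.5)
for u,v in [(123,288),(243,279),(253,403),(130,418)]:print("crate",ray("top",u/1.5,v/1.5,110))
print("bush",ray("top",371/1.5,300/1.5,142), "col",ray("top",371/1.5,260/1.5,142))
print("drillstop",ray("top",284/1.5,309/1.5,32),"bottle",ray("top",268/1.5,203/1.5,142),"tape",ray("top",287/1.5,438/1.5,15))
E
```

```text
d3 [542.3 -34.3  87. ] scene768 [407.2 289. ]
d2 [543.  -94.2  87. ] scene768 [420.3 275.3]
d1 [ 544.9 -154.2   87. ] scene768 [432.1 262.3]
hole3 [543.8 -34.5 107. ] scene768 [406.6 280.8]
hole2 [543.3 -93.9 107. ] scene768 [420.2 267.5]
hole1 [ 545.1 -153.5  107. ] scene768 [432.1 254.7]
handle [448.2 -94.   98. ] scene768 [460.7 282.8]
b1 [ 467.3 -373.7   49. ] scene768 [500.3 242.4]
b2 [ 397.6 -374.9   49. ] scene768 [527.5 249.1]
baseTR [ 627.9 -247.2   18. ] scene768 [418.5 260.3]
baseBR [ 485.1 -247.5   18. ] scene768 [472.  275.4]
stop [ 545.8 -236.5   32. ] scene768 [447. 266.]
plateTL [569.5  -1.   58. ] scene768 [388.1 304.8]
plateTR [ 571.7 -186.6   58. ] scene768 [427.8 263.6]
plateBL [512.6  -1.6  58. ] scene768 [412.2 312.5]
plateBR [ 514.  -186.5   58. ] scene768 [450.4 270.1]
crate [574.  475.9 110. ]
crate [586.6 263.  110. ]
crate [368.  242.3 110. ]
crate [346.5 453.9 110. ]
bush [540.4  34.4 142. ] col [610.9  33.4 142. ]
drillstop [540.7 201.5  32. ] bottle [716.7 214.  142. ] tape [299.6 197.1  15. ]
```

Checks agree: cups are 60 mm apart and the handle is 95 mm from the row. First I square up the tool so it closes across the rail, then go above done_1.

Call:
arm_command --motion "0 0 0 0 0 -0.169 8.5;0 0 0 0 0 -0.169 8.5;0 0 0 0 0 -0.169 8.5;0 0 0 0 0 -0.169 8.5;0 0 0 0 0 -0.169 8.5" --force 30

```text
time_s: 1.78
eef_pos: [218.0, -532.1, 303.9]
ee_rot: [[0.325, 0.946, 0.0], [0.946, -0.325, -0.0], [-0.0, 0.0, -1.0]]
contact_force: [0.2, 0.2, 0.3]
gripper_width: 85.3
finger_force: 0.0
```

Call:
arm_command --motion "0 0 0 0 0 -0.169 8.5;0 0 0 0 0 -0.169 8.5;0 0 0 0 0 0 8.5;0 0 0 0 0 0 8.5"

```text
time_s: 2.28
eef_pos: [218.0, -532.1, 303.9]
ee_rot: [[0.001, 1.0, 0.0], [1.0, -0.001, -0.0], [-0.0, 0.0, -1.0]]
contact_force: [-0.1, 0.8, -0.2]
gripper_width: 85.0
finger_force: 0.0
```

Call:
arm_command --motion "2.5 2 0.4 0 0 0 8.5;3.8 3.4 0.4 0 0 0 8.5;4 3.4 0.4 0 0 0 8.5;4 3.4 0.4 0 0 0 8.5;4 3.4 0.4 0 0 0 8.5"

```text
time_s: 2.9
eef_pos: [374.7, -347.7, 284.0]
ee_rot: [[0.001, 1.0, 0.001], [1.0, -0.001, -0.001], [-0.001, 0.001, -1.0]]
contact_force: [-0.2, -0.5, 0.5]
gripper_width: 85.1
finger_force: 0.0
```

Call:
arm_command --motion "4 3.4 0.4 0 0 0 8.5;4 3.4 0.4 0 0 0 8.5;4 3.4 0.5 0 0 0 8.5;4 3.4 0.5 0 0 0 8.5;2.5 2 0.6 0 0 0 8.5"

```text
time_s: 3.52
eef_pos: [531.1, -161.8, 259.9]
ee_rot: [[-0.001, 1.0, 0.001], [1.0, 0.001, 0.0], [0.0, 0.001, -1.0]]
contact_force: [-0.0, -0.3, -0.8]
gripper_width: 84.9
finger_force: 0.0
```

Call:
arm_command --motion "0 0 0 0 0 0 8.5;0 0 0 0 0 0 8.5"

```text
time_s: 3.78
eef_pos: [529.3, -164.1, 259.9]
ee_rot: [[-0.0, 1.0, -0.001], [1.0, 0.0, -0.001], [-0.001, -0.001, -1.0]]
contact_force: [-0.2, -0.8, 0.3]
gripper_width: 84.8
finger_force: 0.0
```

Call:
arm_command --motion "1 1.6 0 0 0 0 8.5;0 0 3.5 0 0 0 8.5;0 0 3.5 0 0 0 8.5;0 0 3 0 0 0 8.5;0 0 1.5 0 0 0 8.5"

```text
time_s: 4.4
eef_pos: [545.5, -154.0, 143.5]
ee_rot: [[0.0, 1.0, -0.001], [1.0, -0.0, 0.001], [0.001, -0.001, -1.0]]
contact_force: [0.3, 0.2, 0.3]
gripper_width: 85.1
finger_force: 0.0
```

Call:
arm_command --motion "0 0 0.5 0 0 0 8.5;0 0 0 0 0 0 6.5;0 0 0 0 0 0 5.5;0 0 0 0 0 0 4.5;0 0 0 0 0 0 4.2"

```text
time_s: 5.03
eef_pos: [544.7, -154.0, 141.2]
ee_rot: [[-0.002, 1.0, -0.001], [1.0, 0.002, -0.001], [-0.001, -0.001, -1.0]]
contact_force: [-3.1, -0.1, 5.4]
gripper_width: 47.9
finger_force: 30.3
```

Call:
arm_command --motion "0 0 0 0 0 0 4.2;0 0 0 0 0 0 4.2;0 0 0 0 0 0 4.2"

```text
time_s: 5.4
eef_pos: [544.7, -154.0, 141.2]
ee_rot: [[-0.001, 1.0, -0.001], [1.0, 0.001, -0.001], [-0.001, -0.001, -1.0]]
contact_force: [-3.9, -0.8, 4.9]
gripper_width: 48.0
finger_force: 30.3
```

Call:
arm_command --motion "0 0 0 0 0 0 6;0 0 0 0 0 0 6;0 -0.2 0.4 0 0 0 6;0 0 0 0 0 0 5;0 0 0 0 0 0 4.2"

```text
time_s: 6.02
eef_pos: [543.5, -153.8, 135.7]
ee_rot: [[-0.001, 1.0, -0.0], [1.0, 0.001, 0.0], [0.0, -0.0, -1.0]]
contact_force: [0.5, 0.1, -0.5]
gripper_width: 48.2
finger_force: 30.9
```

Call:
arm_command --motion "0 0 0 0 0 0 4.2;0 0 0 0 0 0 4.2;0 0 0 0 0 0 4.2"

```text
time_s: 6.4
eef_pos: [543.6, -153.8, 135.9]
ee_rot: [[-0.001, 1.0, -0.0], [1.0, 0.001, -0.0], [-0.0, -0.0, -1.0]]
contact_force: [-0.5, -1.2, -0.9]
gripper_width: 48.2
finger_force: 31.0
```

Grip is now at the equator with no vertical load. Lift and carry to the crate.

Call:
arm_command --motion "0 0 -1 0 0 0 4.2;0 0 -2.5 0 0 0 4.2;0 0 -3.5 0 0 0 4.2;0 0 -3.5 0 0 0 4.2;0 0 -2.5 0 0 0 4.2"

```text
time_s: 7.02
eef_pos: [544.0, -153.9, 268.5]
ee_rot: [[-0.001, 1.0, 0.003], [1.0, 0.001, -0.001], [-0.001, 0.003, -1.0]]
contact_force: [1.3, 0.5, -0.9]
gripper_width: 47.9
finger_force: 31.1
```

Call:
arm_command --motion "2.4 -0.2 0 0 0 0 4.2;4.5 -0.3 0 0 0 0 4.2;5 -0.3 0 0 0 0 4.2;5 -0.3 0 0 0 0 4.2;5 -0.3 0 0 0 0 4.2"

```text
time_s: 7.65
eef_pos: [529.2, 66.7, 266.8]
ee_rot: [[-0.001, 1.0, 0.001], [1.0, 0.001, -0.0], [-0.0, 0.001, -1.0]]
contact_force: [1.7, 0.6, -0.1]
gripper_width: 48.1
finger_force: 31.1
```

Call:
arm_command --motion "5 -0.3 0 0 0 0 4.2;5 -0.3 0 0 0 0 4.2;5 -0.3 0 0 0 0 4.2;4 -0.2 0 0 0 0 4.2;2 -0.2 0 0 0 0 4.2"

```text
time_s: 8.28
eef_pos: [515.8, 277.0, 266.4]
ee_rot: [[-0.003, 1.0, 0.001], [1.0, 0.003, 0.0], [0.0, 0.001, -1.0]]
contact_force: [-0.6, -0.4, -1.7]
gripper_width: 48.2
finger_force: 31.1
```

Run:
```python
from h import *
import cv2
s=status.get_state(); print(s["eef_pos"],s["gripper_width"],s["finger_force"])
im=cams.capture("top"); cv2.imwrite("pics/t2.png",cv2.resize(im[170:300,60:220,::-1],None,fx=4,fy=4,interpolation=cv2.INTER_CUBIC))
print(find_in("top","crate_in")[:1])
```

```text
[515.83989019 277.01482304 266.41063228] 48.15277114501625 31.084151986324287
[{'rect': [79.9, 183.4, 170.9, 278.3], 'p': 0.9}]
```

View pics/t2.png

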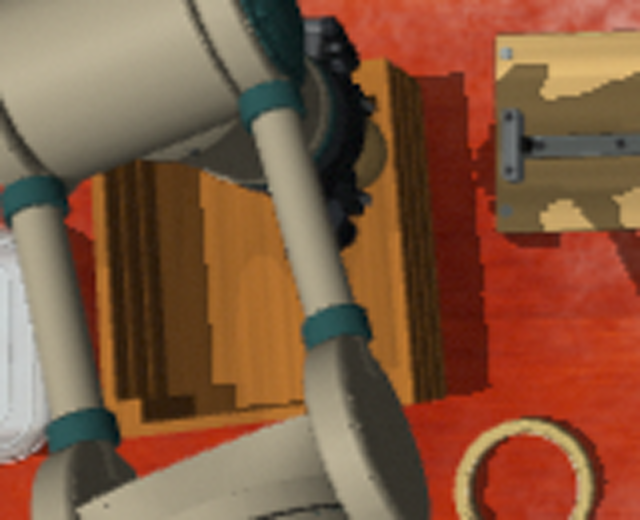

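The crop shows the crate unmoved. Its top rim corners are at crop pixels (388,60), (413,402) and (105,437). The darker slats to the right are its outer wall, so I recompute the centre.

Run:
```python
from h import *
C=np.array([ray("top",u,v,110)[:2] for u,v in [(82,192),(157,185),(163.2,270.5),(86.2,279.2)]]);print(C,C.mean(0))
print([np.linalg.norm(C[i]-C[i-1]) for i in range(4)])
# floor inner corner check
th=np.radians(5)
for yaw in (4,5,6):
  for c in [(469,366)]:
    th=np.radians(yaw);R=np.array([[np.cos(th),-np.sin(th)],[np.sin(th),np.cos(th)]])
    print(yaw,[[round(float(k),1) for k in proj("top",np.append(np.array(c)+R@[sx*115,sy*100],110))] for sx,sy in((1,1),(1,-1),(-1,-1),(-1,1))])
```

```text
[[573.98062484 475.93430731]
 [589.5096153  276.44470281]
 [363.55007966 256.46421308]
 [345.19960667 455.06084755]] [468.05998162 365.97601769]
[np.float64(229.73126821792357), np.float64(200.09310794333763), np.float64(226.8412037390171), np.float64(199.44263105744372)]
4 [[82.9, 191.0], [157.8, 184.6], [162.5, 271.4], [85.2, 278.4]]
5 [[82.1, 191.7], [157.0, 184.0], [163.2, 270.7], [86.0, 279.0]]
6 [[81.4, 192.4], [156.2, 183.4], [164.0, 269.9], [86.8, 279.6]]
```

Call:
arm_command --motion "3 -0.2 0 0 0 0 4.2;2.7 -0.2 0 0 0 0 4.2;0 0 2 0 0 0 4.2;0 0 4 0 0 0 4.2;0 0 4 0 0 0 4.2"

```text
time_s: 9.0
eef_pos: [512.8, 330.4, 165.5]
ee_rot: [[0.0, 1.0, 0.001], [1.0, -0.0, -0.001], [-0.001, 0.001, -1.0]]
contact_force: [-0.4, 0.5, -0.3]
gripper_width: 48.4
finger_force: 31.1
```

Call:
arm_command --motion "0 0 4 0 0 0 4.2;0 0 2.5 0 0 0 4.2;0 0 0.8 0 0 0 4.2;0 0 0.4 0 0 0 4.2;0 0 0.2 0 0 0 4.2"

```text
time_s: 9.62
eef_pos: [512.1, 331.9, 87.9]
ee_rot: [[-0.001, 1.0, 0.0], [1.0, 0.001, 0.0], [0.0, 0.0, -1.0]]
contact_force: [-3.2, -0.5, 1.1]
gripper_width: 48.3
finger_force: 31.1
```

Call:
arm_command --motion "0 0 0.1 0 0 0 4.2;0 0 0.1 0 0 0 4.2;0 0 0 0 0 0 4.2"

```text
time_s: 10.0
eef_pos: [511.4, 332.3, 85.1]
ee_rot: [[-0.001, 1.0, -0.001], [1.0, 0.001, -0.0], [-0.0, -0.001, -1.0]]
contact_force: [-5.5, 0.7, 2.3]
gripper_width: 48.2
finger_force: 31.1
```

A sideways force of 5 N shows the knuckles brushing the far wall. I raise slightly, move inward and lower again.

Call:
arm_command --motion "0 0 -0.4 0 0 0 4.2;0 -0.7 0 0 0 0 4.2;0 -0.7 0 0 0 0 4.2;0 0 0 0 0 0 4.2"

```text
time_s: 10.5
eef_pos: [497.5, 332.1, 88.9]
ee_rot: [[-0.001, 1.0, -0.0], [1.0, 0.001, -0.0], [-0.0, -0.0, -1.0]]
contact_force: [-0.3, -0.6, -0.6]
gripper_width: 48.3
finger_force: 31.3
```

Call:
arm_command --motion "0 0 0.2 0 0 0 4.2;0 0 0.2 0 0 0 4.2;0 0 0 0 0 0 4.2"

```text
time_s: 10.88
eef_pos: [498.1, 332.1, 84.5]
ee_rot: [[-0.001, 1.0, -0.0], [1.0, 0.001, -0.0], [-0.0, -0.0, -1.0]]
contact_force: [-0.4, -0.4, -0.5]
gripper_width: 48.0
finger_force: 31.3
```

Call:
arm_command --motion "0 0 0.1 0 0 0 4.2;0 0 0.1 0 0 0 4.2;0 0 0 0 0 0 4.2"

```text
time_s: 11.25
eef_pos: [498.1, 332.1, 82.8]
ee_rot: [[-0.001, 1.0, -0.0], [1.0, 0.001, -0.0], [-0.0, -0.0, -1.0]]
contact_force: [0.3, -1.0, 0.1]
gripper_width: 48.2
finger_force: 31.3
```

Call:
arm_command --motion "0 0 0.1 0 0 0 4.2;0 0 0 0 0 0 4.2;0 0 0 0 0 0 5;0 0 0 0 0 0 5.6;0 0 0 0 0 0 6"

```text
time_s: 11.88
eef_pos: [498.1, 332.2, 81.9]
ee_rot: [[-0.001, 1.0, 0.0], [1.0, 0.001, -0.0], [-0.0, 0.0, -1.0]]
contact_force: [0.6, 0.4, -1.0]
gripper_width: 59.9
finger_force: 0.0
```

Call:
arm_command --motion "0 0 -1 0 0 0 6;0 0 -3 0 0 0 6;0 0 -4 0 0 0 6;0 0 -4.5 0 0 0 6;0 0 -4.5 0 0 0 6"

```text
time_s: 12.5
eef_pos: [497.9, 332.1, 254.1]
ee_rot: [[-0.001, 1.0, 0.001], [1.0, 0.001, 0.0], [0.0, 0.001, -1.0]]
contact_force: [-0.0, 0.3, -0.2]
gripper_width: 59.9
finger_force: 0.0
```

Call:
arm_command --motion "-3 0.3 -1 0 0 0 6;-5 0.5 0 0 0 0 7;-5 0.5 0 0 0 0 8.5;-5 0.5 0 0 0 0 8.5;-5 0.5 0 0 0 0 8.5"

```text
time_s: 13.12
eef_pos: [521.3, 100.6, 262.8]
ee_rot: [[-0.001, 1.0, 0.001], [1.0, 0.001, -0.0], [-0.0, 0.001, -1.0]]
contact_force: [0.1, 0.4, 0.3]
gripper_width: 85.0
finger_force: 0.0
```

Call:
arm_command --motion "-5 0.5 0 0 0 0 8.5;-5 0.5 0 0 0 0 8.5;-5 0.5 0 0 0 0 8.5;-4 0.5 0 0 0 0 8.5;-0.6 0.2 0 0 0 0 8.5"

```text
time_s: 13.75
eef_pos: [543.8, -96.3, 262.6]
ee_rot: [[0.002, 1.0, 0.001], [1.0, -0.002, -0.001], [-0.001, 0.001, -1.0]]
contact_force: [0.6, 0.4, -0.6]
gripper_width: 85.2
finger_force: 0.0
```

Run:
```python
from h import *
import cv2
s=status.get_state(); print(s["eef_pos"],s["gripper_width"],s["finger_force"])
im=cams.capture("top"); cv2.imwrite("pics/t3.png",cv2.resize(im[150:300,70:350,::-1],None,fx=2.8,fy=2.8,interpolation=cv2.INTER_CUBIC))
print(find_in("top","crate_in")[:1])
```

```text
[543.78811382 -96.28428838 262.56815934] 85.17232447939116 0.0
[{'rect': [82.4, 187.1, 170.1, 281.4], 'p': 0.85}]
```

View pics/t3.png

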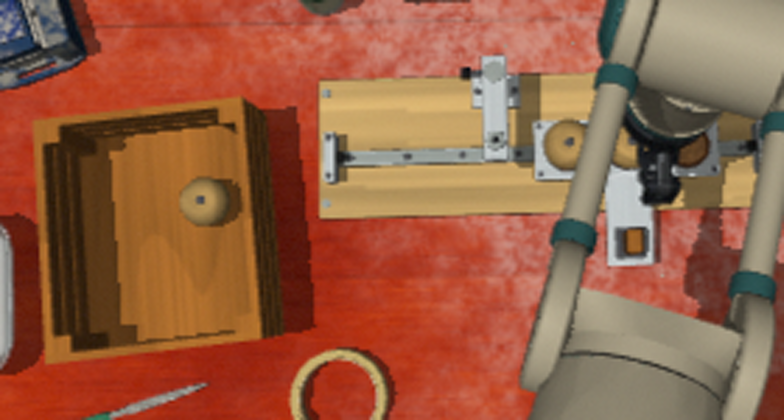

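Apple 1 stands upright in the crate at crop pixel (205,201), and the crate hasn't moved. The tool is over done_2, so I pick it next.

Call:
arm_command --motion "0 0 2.5 0 0 0 8.5;0 0 4 0 0 0 8.5;0 0 3.6 0 0 0 8.5;0 0 2 0 0 0 8.5;0 0 0.5 0 0 0 8.5"

```text
time_s: 14.48
eef_pos: [542.6, -92.1, 134.9]
ee_rot: [[-0.003, 1.0, -0.003], [1.0, 0.003, 0.001], [0.001, -0.003, -1.0]]
contact_force: [-0.2, -1.0, 0.7]
gripper_width: 85.0
finger_force: 0.0
```

Call:
arm_command --motion "0 0 0 0 0 0 6.5;0 0 0 0 0 0 5.5;0 0 0 0 0 0 4.5;0 0 0 0 0 0 4.2;0 0 0 0 0 0 4.2"

```text
time_s: 15.1
eef_pos: [543.7, -93.7, 137.4]
ee_rot: [[-0.001, 1.0, 0.001], [1.0, 0.001, -0.0], [-0.0, 0.001, -1.0]]
contact_force: [-1.9, 1.5, 5.2]
gripper_width: 48.0
finger_force: 30.5
```

Call:
arm_command --motion "0 0 0 0 0 0 4.2;0 0 0 0 0 0 4.2"

```text
time_s: 15.35
eef_pos: [543.7, -93.7, 137.4]
ee_rot: [[-0.001, 1.0, 0.001], [1.0, 0.001, -0.0], [-0.0, 0.001, -1.0]]
contact_force: [-2.2, 1.6, 4.8]
gripper_width: 48.0
finger_force: 30.5
```

Call:
arm_command --motion "0 0 0 0 0 0 6;0 0 0 0 0 0 6;0 0 0.1 0 0 0 6;0 0 0 0 0 0 5;0 0 0 0 0 0 4.2"

```text
time_s: 15.98
eef_pos: [543.5, -93.9, 135.0]
ee_rot: [[-0.001, 1.0, -0.0], [1.0, 0.001, -0.0], [-0.0, -0.0, -1.0]]
contact_force: [-0.5, 0.1, 1.9]
gripper_width: 48.2
finger_force: 30.7
```

Call:
arm_command --motion "0 0 0 0 0 0 4.2;0 0 0 0 0 0 4.2;0 0 0 0 0 0 4.2"

```text
time_s: 16.35
eef_pos: [543.5, -93.8, 135.0]
ee_rot: [[-0.001, 1.0, -0.0], [1.0, 0.001, -0.0], [-0.0, -0.0, -1.0]]
contact_force: [-0.4, 0.1, 1.9]
gripper_width: 47.9
finger_force: 30.8
```

Call:
arm_command --motion "0 0 -1 0 0 0 4.2;0 0 -2.5 0 0 0 4.2;0 0 -3.5 0 0 0 4.2;0 0 -3.5 0 0 0 4.2;0 0 -2.5 0 0 0 4.2"

```text
time_s: 16.98
eef_pos: [544.0, -93.8, 267.1]
ee_rot: [[-0.001, 1.0, 0.003], [1.0, 0.001, -0.001], [-0.001, 0.003, -1.0]]
contact_force: [-0.9, -0.6, 0.3]
gripper_width: 47.9
finger_force: 31.1
```

Call:
arm_command --motion "2.5 -0.5 0 0 0 0 4.2;4.5 -0.5 0 0 0 0 4.2;5 -0.5 0 0 0 0 4.2;5 -0.5 0 0 0 0 4.2;5 -0.5 0 0 0 0 4.2"

```text
time_s: 17.6
eef_pos: [518.1, 127.8, 265.4]
ee_rot: [[-0.001, 1.0, 0.001], [1.0, 0.001, 0.0], [0.0, 0.001, -1.0]]
contact_force: [1.5, 0.5, 0.4]
gripper_width: 48.1
finger_force: 31.1
```

Run:
```python
from h import *
im=cams.capture("top");print(find_in("top","crate_in")[:1],status.get_state()["finger_force"])
```

```text
[{'rect': [80.5, 186.3, 171.8, 280.6], 'p': 0.69}] 31.08394469563791
```

Call:
arm_command --motion "5 -0.5 0 0 0 0 4.2;5 -0.5 0 0 0 0 4.2;5 -0.5 0 0 0 0 4.2;5 -0.5 0 0 0 0 4.2;5 -0.5 0 0 0 0 4.2"

```text
time_s: 18.32
eef_pos: [493.2, 377.2, 265.2]
ee_rot: [[-0.001, 1.0, 0.001], [1.0, 0.001, -0.0], [-0.0, 0.001, -1.0]]
contact_force: [0.8, 0.3, -0.7]
gripper_width: 48.2
finger_force: 31.1
```

Call:
arm_command --motion "3.2 -0.5 0 0 0 0 4.2;0 0 0 0 0 0 4.2;0 0 3 0 0 0 4.2;0 0 4 0 0 0 4.2;0 0 3 0 0 0 4.2"

```text
time_s: 18.95
eef_pos: [488.2, 406.3, 163.6]
ee_rot: [[-0.0, 1.0, -0.001], [1.0, 0.0, -0.002], [-0.002, -0.001, -1.0]]
contact_force: [-0.4, -0.4, 0.5]
gripper_width: 48.3
finger_force: 31.1
```

Call:
arm_command --motion "0 0 0 0 0 0 4.2"

```text
time_s: 19.08
eef_pos: [487.2, 405.9, 162.6]
ee_rot: [[0.0, 1.0, -0.005], [1.0, -0.0, -0.004], [-0.004, -0.005, -1.0]]
contact_force: [0.5, -0.2, -1.0]
gripper_width: 48.0
finger_force: 31.2
```

Call:
arm_command --motion "0 0 3 0 0 0 4.2;0 0 3 0 0 0 4.2;0 0 1.2 0 0 0 4.2;0 0 0.5 0 0 0 4.2;0 0 0.2 0 0 0 4.2"

```text
time_s: 19.7
eef_pos: [488.8, 408.5, 87.0]
ee_rot: [[-0.001, 1.0, 0.002], [1.0, 0.001, 0.001], [0.001, 0.002, -1.0]]
contact_force: [-0.4, 0.5, -1.1]
gripper_width: 48.1
finger_force: 31.2
```

Call:
arm_command --motion "0 0 0.2 0 0 0 4.2;0 0 0.2 0 0 0 4.2;0 0 0 0 0 0 4.2"

```text
time_s: 20.08
eef_pos: [488.0, 408.2, 82.0]
ee_rot: [[-0.001, 1.0, 0.0], [1.0, 0.001, -0.0], [-0.0, 0.0, -1.0]]
contact_force: [-0.5, -1.0, -0.1]
gripper_width: 48.0
finger_force: 31.2
```

Call:
arm_command --motion "0 0 0.1 0 0 0 4.2;0 0 0 0 0 0 4.2;0 0 0 0 0 0 5;0 0 0 0 0 0 5.6;0 0 0 0 0 0 6"

```text
time_s: 20.7
eef_pos: [488.0, 408.1, 80.8]
ee_rot: [[-0.001, 1.0, -0.0], [1.0, 0.001, -0.0], [-0.0, -0.0, -1.0]]
contact_force: [-0.3, -0.2, 0.0]
gripper_width: 60.0
finger_force: 0.0
```

Call:
arm_command --motion "0 0 -1 0 0 0 6;0 0 -3 0 0 0 6;0 0 -4.5 0 0 0 6;0 0 -4.5 0 0 0 6;0 0 -4 0 0 0 6"

```text
time_s: 21.32
eef_pos: [488.1, 408.2, 253.5]
ee_rot: [[-0.001, 1.0, 0.002], [1.0, 0.001, 0.001], [0.001, 0.002, -1.0]]
contact_force: [0.4, 0.3, -0.1]
gripper_width: 59.7
finger_force: 0.0
```

Call:
arm_command --motion "-3 0.4 -1 0 0 0 6;-5 0.6 0 0 0 0 7;-5 0.6 0 0 0 0 7;-5 0.6 0 0 0 0 7;-5 0.6 0 0 0 0 7"

```text
time_s: 21.95
eef_pos: [516.3, 176.7, 261.8]
ee_rot: [[-0.001, 1.0, 0.002], [1.0, 0.001, 0.0], [0.0, 0.002, -1.0]]
contact_force: [1.0, 0.4, -0.1]
gripper_width: 69.9
finger_force: 0.0
```

Call:
arm_command --motion "-5 0.6 0 0 0 0 7;-5 0.6 0 0 0 0 7;-5 0.6 0 0 0 0 7;-4 0.6 0 0 0 0 7;-2.2 0.2 0 0 0 0 7"

```text
time_s: 22.58
eef_pos: [542.7, -36.0, 261.7]
ee_rot: [[0.001, 1.0, 0.001], [1.0, -0.001, -0.001], [-0.001, 0.001, -1.0]]
contact_force: [1.0, -0.7, -0.6]
gripper_width: 69.6
finger_force: 0.0
```

Call:
arm_command --motion "0 0 0 0 0 0 7;0 0 0 0 0 0 7"

```text
time_s: 22.82
eef_pos: [542.3, -33.1, 261.3]
ee_rot: [[-0.001, 1.0, 0.0], [1.0, 0.001, 0.001], [0.001, 0.0, -1.0]]
contact_force: [-0.3, 0.1, 0.4]
gripper_width: 69.9
finger_force: 0.0
```

Call:
arm_command --motion "-0.1 0 2.5 0 0 0 7;0 0 4 0 0 0 7;0 0 3.6 0 0 0 6.5;0 0 2 0 0 0 6;0 0 0.5 0 0 0 6"

```text
time_s: 23.45
eef_pos: [541.6, -33.4, 133.8]
ee_rot: [[-0.003, 1.0, -0.003], [1.0, 0.003, 0.001], [0.001, -0.003, -1.0]]
contact_force: [-0.6, 0.4, 0.5]
gripper_width: 59.9
finger_force: 0.0
```

Call:
arm_command --motion "0 0 0 0 0 0 6;0 0 0 0 0 0 6;0 0 0 0 0 0 5;0 0 0 0 0 0 4.2;0 0 0 0 0 0 4.2"

```text
time_s: 24.08
eef_pos: [542.9, -34.8, 136.2]
ee_rot: [[-0.001, 1.0, 0.002], [1.0, 0.001, -0.0], [-0.0, 0.002, -1.0]]
contact_force: [-1.2, 1.1, 6.1]
gripper_width: 48.2
finger_force: 30.3
```

Call:
arm_command --motion "0 0 0 0 0 0 4.2;0 0 0 0 0 0 4.2"

```text
time_s: 24.32
eef_pos: [542.9, -34.8, 136.2]
ee_rot: [[-0.001, 1.0, 0.002], [1.0, 0.001, -0.0], [-0.0, 0.002, -1.0]]
contact_force: [0.4, 1.0, 4.6]
gripper_width: 48.3
finger_force: 30.3
```

Call:
arm_command --motion "0 0 -1 0 0 0 4.2;0 0 -2.5 0 0 0 4.2;0 0 -3.5 0 0 0 4.2;0 0 -3.5 0 0 0 4.2;0 0 -2.5 0 0 0 4.2"

```text
time_s: 24.95
eef_pos: [542.8, -35.0, 267.2]
ee_rot: [[-0.001, 1.0, 0.002], [1.0, 0.001, -0.001], [-0.001, 0.002, -1.0]]
contact_force: [1.4, 0.2, -0.6]
gripper_width: 48.4
finger_force: 31.1
```

Call:
arm_command --motion "2 -1 0 0 0 0 4.2;4.5 -1.1 0 0 0 0 4.2;4.5 -1.1 0 0 0 0 4.2;4.5 -1.1 0 0 0 0 4.2;4.5 -1.1 0 0 0 0 4.2"

```text
time_s: 25.58
eef_pos: [485.8, 167.3, 263.5]
ee_rot: [[-0.001, 1.0, -0.003], [1.0, 0.001, -0.0], [0.0, -0.003, -1.0]]
contact_force: [1.3, 0.4, -0.2]
gripper_width: 48.3
finger_force: 31.1
```

Run:
```python
from h import *
im=cams.capture("top");print(find_in("top","crate_in")[:1],status.get_state()["finger_force"])
```

```text
[{'rect': [78.9, 189.6, 171.0, 281.4], 'p': 0.78}] 31.08897277037613
```

Call:
arm_command --motion "4.5 -1.1 0 0 0 0 4.2;4.5 -1.1 0 0 0 0 4.2;4.5 -1.1 0 0 0 0 4.2;4.5 -1.1 0 0 0 0 4.2;2 -1.2 0 0 0 0 4.2"

```text
time_s: 26.3
eef_pos: [430.4, 366.8, 263.4]
ee_rot: [[-0.003, 1.0, -0.002], [1.0, 0.003, -0.001], [-0.001, -0.002, -1.0]]
contact_force: [1.0, -0.6, -1.5]
gripper_width: 48.1
finger_force: 31.1
```

Call:
arm_command --motion "0 0 0 0 0 0 4.2;0 0 3 0 0 0 4.2;0 0 4 0 0 0 4.2;0 0 3 0 0 0 4.2;0 0 0 0 0 0 4.2"

```text
time_s: 26.92
eef_pos: [430.6, 362.8, 162.2]
ee_rot: [[-0.0, 1.0, -0.006], [1.0, 0.0, -0.005], [-0.005, -0.006, -1.0]]
contact_force: [0.5, -0.3, -0.5]
gripper_width: 47.8
finger_force: 31.2
```

Call:
arm_command --motion "0 0 3 0 0 0 4.2;0 0 3 0 0 0 4.2;0 0 1.2 0 0 0 4.2;0 0 0.5 0 0 0 4.2;0 0 0.2 0 0 0 4.2"

```text
time_s: 27.55
eef_pos: [432.8, 365.4, 86.7]
ee_rot: [[-0.001, 1.0, 0.002], [1.0, 0.001, 0.001], [0.001, 0.002, -1.0]]
contact_force: [0.4, 0.6, 0.7]
gripper_width: 48.4
finger_force: 31.2
```

Call:
arm_command --motion "0 0 0.1 0 0 0 4.2;0 0 0.1 0 0 0 4.2;0 0 0 0 0 0 4.2"

```text
time_s: 27.92
eef_pos: [432.2, 365.2, 84.1]
ee_rot: [[-0.001, 1.0, 0.0], [1.0, 0.001, 0.0], [0.0, 0.0, -1.0]]
contact_force: [1.0, -0.3, -1.1]
gripper_width: 47.9
finger_force: 31.2
```

Call:
arm_command --motion "0 0 0.1 0 0 0 4.2;0 0 0 0 0 0 4.2;0 0 0 0 0 0 5;0 0 0 0 0 0 5.6;0 0 0 0 0 0 6"

```text
time_s: 28.55
eef_pos: [432.1, 365.1, 82.9]
ee_rot: [[-0.001, 1.0, 0.0], [1.0, 0.001, 0.0], [0.0, 0.0, -1.0]]
contact_force: [-0.4, 0.2, 0.1]
gripper_width: 60.3
finger_force: 0.0
```

Call:
arm_command --motion "0 0 -1 0 0 0 6;0 0 -3 0 0 0 6;0 0 -4.5 0 0 0 6;0 0 -4.5 0 0 0 6;0 0 -4 0 0 0 6"

```text
time_s: 29.18
eef_pos: [432.1, 365.1, 255.5]
ee_rot: [[-0.001, 1.0, 0.002], [1.0, 0.001, 0.001], [0.001, 0.002, -1.0]]
contact_force: [-0.5, -0.1, -0.8]
gripper_width: 59.7
finger_force: 0.0
```

Call:
arm_command --motion "-3 0.2 -1 0 0 0 6;-5 0.2 0 0 0 0 6;-5 0.2 0 0 0 0 6;-5 0.2 0 0 0 0 6;-5 0.2 0 0 0 0 6"

```text
time_s: 29.8
eef_pos: [442.1, 133.6, 263.7]
ee_rot: [[-0.001, 1.0, 0.002], [1.0, 0.001, 0.0], [0.0, 0.002, -1.0]]
contact_force: [1.6, -0.7, 0.3]
gripper_width: 59.9
finger_force: 0.0
```

Call:
arm_command --motion "-5 0.2 0 0 0 0 6;-5 0.2 0 0 0 0 6;-5 0.2 0 0 0 0 6;-5 0 0 0 0 0 6;-2.9 0 0 0 0 0 6"

```text
time_s: 30.42
eef_pos: [448.4, -96.1, 263.7]
ee_rot: [[0.001, 1.0, 0.001], [1.0, -0.001, -0.001], [-0.001, 0.001, -1.0]]
contact_force: [-0.2, 0.9, 0.0]
gripper_width: 60.5
finger_force: 0.0
```

Call:
arm_command --motion "0 0 0 0 0 0.1745 6;0 0 0 0 0 0.1745 6;0 0 0 0 0 0.1745 6;0 0 0 0 0 0.1745 6;0 0 0 0 0 0.1745 6"

```text
time_s: 31.05
eef_pos: [448.4, -93.9, 263.6]
ee_rot: [[0.769, 0.639, 0.001], [0.639, -0.769, -0.0], [0.0, 0.001, -1.0]]
contact_force: [0.2, 0.1, -1.3]
gripper_width: 59.7
finger_force: 0.0
```

Call:
arm_command --motion "0 0 0 0 0 0.1745 6;0 0 0 0 0 0.1745 6;0 0 0 0 0 0.1745 6;0 0 0 0 0 0.1745 6;0 0 0 0 0 0 6"

```text
time_s: 31.68
eef_pos: [448.5, -93.9, 263.5]
ee_rot: [[1.0, 0.003, 0.001], [0.003, -1.0, -0.0], [0.001, 0.0, -1.0]]
contact_force: [0.7, -0.8, 0.3]
gripper_width: 60.0
finger_force: 0.0
```

Run:
```python
from h import *
import cv2
s=status.get_state(); print(s["eef_pos"],s["ee_rot"])
im=cams.capture("top"); print(find_in("top","crate_in")[:1])
im2=cams.capture("scene")
a=cv2.resize(im[160:290,70:350,::-1],(784,364),interpolation=cv2.INTER_CUBIC)
cv2.imwrite("pics/t4.png",a)
cv2.imwrite("pics/s4.png",cv2.resize(im2[150:250,200:400,::-1],(800,400),interpolation=cv2.INTER_CUBIC))
```

```text
[448.45539073 -93.86284878 263.51644208] [[ 9.99994086e-01  3.33159342e-03  8.53051471e-04]
 [ 3.33193413e-03 -9.99994370e-01 -3.98289551e-04]
 [ 8.51719729e-04  4.01129507e-04 -9.99999557e-01]]
[{'rect': [80.4, 185.7, 173.2, 282.8], 'p': 0.62}]
```

View pics/t4.png

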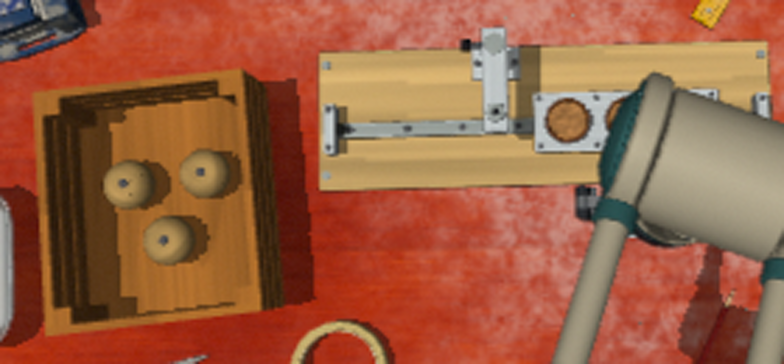

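View pics/s4.png

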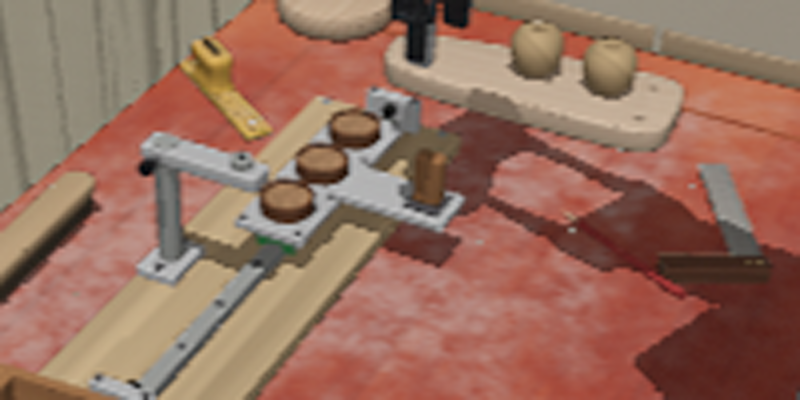

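All three drilled apples stand in the crate, at crop pixels (205,173), (129,184) and (168,240). The carriage is empty and unmoved. Now I take the handle.

Call:
arm_command --motion "0 0 2.5 0 0 0 6;0 0 4 0 0 0 6;0 0 3.7 0 0 0 6;0 0 2 0 0 0 6;0 0 0.5 0 0 0 6" --force 40

```text
time_s: 32.45
eef_pos: [447.8, -93.7, 134.8]
ee_rot: [[1.0, 0.002, -0.003], [0.002, -1.0, 0.001], [-0.003, -0.001, -1.0]]
contact_force: [-0.1, 0.6, 0.3]
gripper_width: 60.2
finger_force: 0.0
```

Call:
arm_command --motion "0 0 0 0 0 0 5;0 0 0 0 0 0 3.8;0 0 0 0 0 0 2.8;0 0 0 0 0 0 2;0 0 0 0 0 0 1.2"

```text
time_s: 33.08
eef_pos: [448.7, -93.9, 136.4]
ee_rot: [[1.0, 0.002, 0.001], [0.002, -1.0, -0.0], [0.001, 0.0, -1.0]]
contact_force: [-0.4, 0.7, 4.6]
gripper_width: 15.6
finger_force: 39.2
```

Call:
arm_command --motion "0 0 0 0 0 0 1;0 0 0 0 0 0 1;0 0 0 0 0 0 1"

```text
time_s: 33.45
eef_pos: [448.7, -93.9, 136.4]
ee_rot: [[1.0, 0.002, 0.001], [0.002, -1.0, -0.0], [0.001, 0.0, -1.0]]
contact_force: [-1.8, 1.4, 6.2]
gripper_width: 15.8
finger_force: 39.4
```

Call:
arm_command --motion "0 -0.4 0 0 0 0 1;-0.01 -0.8 0 0 0 0 1;-0.01 -1 0 0 0 0 1;-0.01 -1 0 0 0 0 1;-0.01 -1 0 0 0 0 1"

```text
time_s: 34.08
eef_pos: [448.3, -52.3, 136.4]
ee_rot: [[1.0, 0.002, 0.001], [0.002, -1.0, -0.002], [0.001, 0.002, -1.0]]
contact_force: [-0.0, -2.0, 4.9]
gripper_width: 15.5
finger_force: 39.4
```

Call:
arm_command --motion "-0.01 -1 0 0 0 0 1;-0.01 -1 0 0 0 0 1;-0.01 -1 0 0 0 0 1;-0.01 -1 0 0 0 0 1;-0.01 -1 0 0 0 0 1"

```text
time_s: 34.7
eef_pos: [447.8, -2.2, 136.4]
ee_rot: [[1.0, 0.002, 0.001], [0.002, -1.0, -0.002], [0.001, 0.002, -1.0]]
contact_force: [-1.3, -2.0, 4.9]
gripper_width: 15.4
finger_force: 39.9
```

Call:
arm_command --motion "-0.01 -1 0 0 0 0 1;-0.01 -1 0 0 0 0 1;-0.01 -1 0 0 0 0 1;-0.01 -1 0 0 0 0 1;-0.01 -1 0 0 0 0 1"

```text
time_s: 35.33
eef_pos: [447.3, 47.9, 136.4]
ee_rot: [[1.0, 0.002, 0.001], [0.002, -1.0, -0.001], [0.001, 0.001, -1.0]]
contact_force: [-1.2, -1.9, 5.6]
gripper_width: 15.3
finger_force: 39.9
```

Call:
arm_command --motion "-0.01 -1 0 0 0 0 1;-0.01 -1 0 0 0 0 1;-0.01 -0.6 0 0 0 0 1;0 -0.4 0 0 0 0 1;0 -0.3 0 0 0 0 1"

```text
time_s: 35.95
eef_pos: [447.0, 80.9, 136.4]
ee_rot: [[1.0, 0.003, 0.001], [0.003, -1.0, -0.001], [0.001, 0.001, -1.0]]
contact_force: [-0.1, -0.6, 6.1]
gripper_width: 15.4
finger_force: 39.9
```

Call:
arm_command --motion "-0.01 -0.2 0 0 0 0 1;0 -0.2 0 0 0 0 1;0 -0.2 0 0 0 0 1;0 -0.2 0 0 0 0 1;0 -0.2 0 0 0 0 1"

```text
time_s: 36.58
eef_pos: [446.9, 90.8, 136.4]
ee_rot: [[1.0, 0.002, 0.001], [0.002, -1.0, -0.001], [0.001, 0.001, -1.0]]
contact_force: [-1.1, -2.1, 4.8]
gripper_width: 15.7
finger_force: 39.9
```

Call:
arm_command --motion "0 -0.2 0 0 0 0 1;0 -0.2 0 0 0 0 1;0 -0.2 0 0 0 0 1"

```text
time_s: 36.95
eef_pos: [446.8, 96.8, 136.4]
ee_rot: [[1.0, 0.002, 0.001], [0.002, -1.0, -0.001], [0.001, 0.001, -1.0]]
contact_force: [-1.2, -2.5, 5.0]
gripper_width: 15.4
finger_force: 39.9
```

Call:
arm_command --motion "0 -0.2 0 0 0 0 1;0 -0.2 0 0 0 0 1;0 -0.2 0 0 0 0 1"

```text
time_s: 37.33
eef_pos: [446.9, 97.9, 136.4]
ee_rot: [[1.0, 0.007, 0.001], [0.007, -1.0, -0.012], [0.001, 0.012, -1.0]]
contact_force: [-1.0, -28.3, 7.9]
gripper_width: 15.7
finger_force: 43.0
```

Drill-end stop reached, with 28 N at y≈97.5. Now back to the loading end at about y≈-122.

Call:
arm_command --motion "0 0.3 0 0 0 0 1;0 0.5 0 0 0 0 1;0.01 0.8 0 0 0 0 1;0.01 1 0 0 0 0 1;0.01 1 0 0 0 0 1"

```text
time_s: 37.95
eef_pos: [447.1, 67.1, 136.4]
ee_rot: [[1.0, 0.002, 0.001], [0.002, -1.0, 0.0], [0.001, -0.0, -1.0]]
contact_force: [-0.7, 2.0, 5.1]
gripper_width: 15.3
finger_force: 40.5
```

Call:
arm_command --motion "0.01 1 0 0 0 0 1;0.01 1 0 0 0 0 1;0.01 1 0 0 0 0 1;0.01 1 0 0 0 0 1;0.01 1 0 0 0 0 1"

```text
time_s: 38.58
eef_pos: [447.6, 17.1, 136.4]
ee_rot: [[1.0, 0.002, 0.001], [0.002, -1.0, 0.0], [0.001, -0.0, -1.0]]
contact_force: [-1.8, 2.1, 4.8]
gripper_width: 15.7
finger_force: 40.5
```

Call:
arm_command --motion "0.01 1 0 0 0 0 1;0.01 1 0 0 0 0 1;0.01 1 0 0 0 0 1;0.01 1 0 0 0 0 1;0.01 1 0 0 0 0 1"

```text
time_s: 39.2
eef_pos: [448.1, -32.4, 136.4]
ee_rot: [[1.0, 0.002, 0.001], [0.002, -1.0, 0.001], [0.001, -0.001, -1.0]]
contact_force: [0.4, 2.4, 6.2]
gripper_width: 15.5
finger_force: 40.8
```

Call:
arm_command --motion "0.01 1 0 0 0 0 1;0.01 1 0 0 0 0 1;0.01 1 0 0 0 0 1;0.01 1 0 0 0 0 1;0.01 1 0 0 0 0 1"

```text
time_s: 39.83
eef_pos: [448.6, -83.0, 136.4]
ee_rot: [[1.0, 0.002, 0.0], [0.002, -1.0, 0.0], [0.0, -0.0, -1.0]]
contact_force: [-0.7, 2.3, 6.0]
gripper_width: 15.5
finger_force: 40.8
```

Call:
arm_command --motion "0.01 0.8 0 0 0 0 1;0.01 0.8 0 0 0 0 1;0 0.5 0 0 0 0 1;0 0.3 0 0 0 0 1;0 0.2 0 0 0 0 1"

```text
time_s: 40.45
eef_pos: [448.9, -108.9, 136.4]
ee_rot: [[1.0, 0.002, 0.0], [0.002, -1.0, -0.0], [0.0, 0.0, -1.0]]
contact_force: [-0.9, 1.7, 6.3]
gripper_width: 15.7
finger_force: 40.8
```

Call:
arm_command --motion "0 0.2 0 0 0 0 1;0 0.2 0 0 0 0 1;0 0.2 0 0 0 0 1;0 0.2 0 0 0 0 1;0 0.2 0 0 0 0 1"

```text
time_s: 41.08
eef_pos: [448.9, -118.8, 136.4]
ee_rot: [[1.0, 0.002, 0.001], [0.002, -1.0, -0.0], [0.001, 0.0, -1.0]]
contact_force: [-1.0, 1.9, 5.7]
gripper_width: 15.7
finger_force: 40.8
```

Call:
arm_command --motion "0 0.2 0 0 0 0 1;0 0.2 0 0 0 0 1;0 0.2 0 0 0 0 1;0 0.2 0 0 0 0 1"

```text
time_s: 41.58
eef_pos: [448.9, -123.7, 136.4]
ee_rot: [[1.0, -0.001, 0.001], [-0.001, -1.0, 0.007], [0.001, -0.007, -1.0]]
contact_force: [3.3, 18.4, 10.4]
gripper_width: 15.7
finger_force: 43.2
```

Loading-end stop reached, with 18 N. I relax, release and go to blank_1 with the same wrist yaw, because closing along y clears the neighbouring blank.

Call:
arm_command --motion "0 -0.2 0 0 0 0 1;0 0 0 0 0 0 2.5;0 0 0 0 0 0 4;0 0 0 0 0 0 6;0 0 0 0 0 0 6" --force 30

```text
time_s: 42.2
eef_pos: [448.7, -125.1, 135.8]
ee_rot: [[1.0, 0.001, -0.0], [0.001, -1.0, -0.0], [-0.0, 0.0, -1.0]]
contact_force: [-0.0, 0.1, 0.2]
gripper_width: 60.0
finger_force: 0.0
```

Call:
arm_command --motion "0 0 -1.5 0 0 0 6;0 0 -3.5 0 0 0 6;0 0 -3.5 0 0 0 6;0 0 -3 0 0 0 6;0 0 -1 0 0 0 6"

```text
time_s: 42.82
eef_pos: [449.4, -125.3, 262.5]
ee_rot: [[1.0, 0.001, 0.003], [0.001, -1.0, -0.002], [0.003, 0.002, -1.0]]
contact_force: [-0.2, 0.1, 0.3]
gripper_width: 60.2
finger_force: 0.0
```

Call:
arm_command --motion "0.2 3 0 0 0 0 6;0.4 5 0 0 0 0 7;0.4 5 0 0 0 0 7;0.4 5 0 0 0 0 7;0.4 4.5 0 0 0 0 7"

```text
time_s: 43.45
eef_pos: [466.6, -351.5, 259.4]
ee_rot: [[1.0, 0.001, -0.001], [0.001, -1.0, 0.001], [-0.001, -0.001, -1.0]]
contact_force: [0.2, 0.1, 0.5]
gripper_width: 70.2
finger_force: 0.0
```

Call:
arm_command --motion "0 2.3 0 0 0 0 7;0 0 0 0 0 0 7;0 0 0 0 0 0 7"

```text
time_s: 43.82
eef_pos: [466.8, -371.2, 260.4]
ee_rot: [[1.0, 0.002, -0.001], [0.002, -1.0, 0.002], [-0.001, -0.002, -1.0]]
contact_force: [0.2, 0.6, -0.2]
gripper_width: 69.9
finger_force: 0.0
```

Run:
```python
from h import *
import cv2
s=status.get_state(); print(s["eef_pos"],goto([467.3,-374,100]))
im=cams.capture("top");im2=cams.capture("scene")
print(find_in("top","carriage")[:2],find_in("top","crate_in")[:1])
cv2.imwrite("pics/t5.png",cv2.resize(im[170:290,250:420,::-1],None,fx=4.7,fy=4.7,interpolation=cv2.INTER_CUBIC))
```

```text
[ 466.7560307  -371.22787596  260.4346919 ] [ 0.07103902  0.3119234  16.0427668 ]
[{'rect': [267.4, 192.6, 338.7, 243.4], 'p': 0.63}] [{'rect': [79.7, 187.0, 171.4, 281.1], 'p': 0.89}]
```

View pics/t5.png

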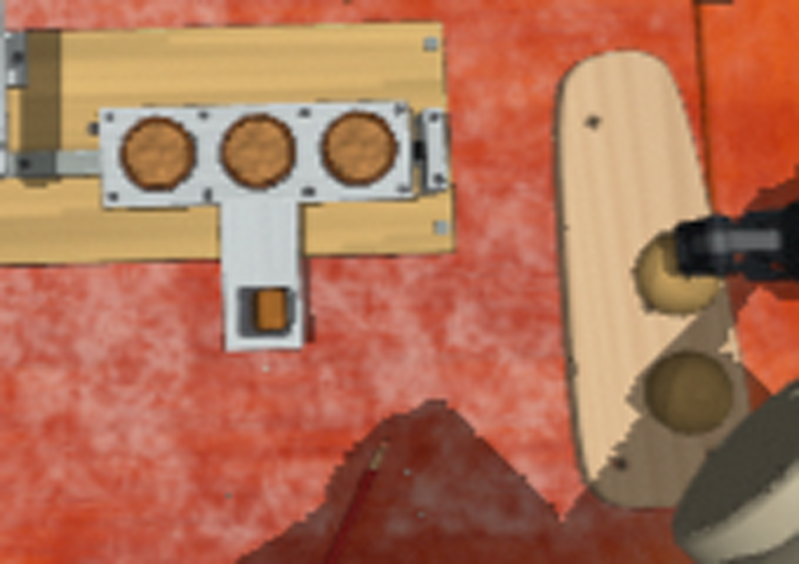

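The carriage sits at the loading stop with its cups at crop pixels (157,153), (258,150) and (359,148). Both blanks stand at (678,273) and (688,391). I pick blank_1.

Call:
arm_command --motion "0.05 0.15 3 0 0 0 7;0 0 4.5 0 0 0 7;0 0 4.5 0 0 0 6.5;0 0 3 0 0 0 6;0 0 1 0 0 0 6"

```text
time_s: 44.65
eef_pos: [467.0, -372.9, 99.3]
ee_rot: [[1.0, 0.002, -0.002], [0.002, -1.0, 0.002], [-0.002, -0.002, -1.0]]
contact_force: [-0.4, 0.6, 0.2]
gripper_width: 59.9
finger_force: 0.0
```

Call:
arm_command --motion "0 0 0 0 0 0 6;0 0 0 0 0 0 6;0 0 0 0 0 0 5;0 0 0 0 0 0 4.2;0 0 0 0 0 0 4.2"

```text
time_s: 45.28
eef_pos: [468.1, -374.8, 102.6]
ee_rot: [[1.0, 0.001, 0.002], [0.001, -1.0, -0.002], [0.002, 0.002, -1.0]]
contact_force: [0.2, 0.8, 6.0]
gripper_width: 48.1
finger_force: 30.7
```

Call:
arm_command --motion "0 0 0 0 0 0 4.2;0 0 0 0 0 0 4.2"

```text
time_s: 45.52
eef_pos: [468.1, -374.8, 102.6]
ee_rot: [[1.0, 0.001, 0.002], [0.001, -1.0, -0.002], [0.002, 0.002, -1.0]]
contact_force: [-0.6, 0.6, 6.2]
gripper_width: 48.4
finger_force: 30.7
```

Run:
```python
from h import *
for u,v in [(157,153),(258,150),(359,148)]: print(crop(u,v,66).round(1))
print(crop(270,309,98).round(1), status.get_state()["eef_pos"])
```

```text
[542.7 -63.6  66. ]
[ 543.5 -123.5   66. ]
[ 543.6 -183.4   66. ]
[ 448.2 -123.1   98. ] [ 468.13322124 -374.76268875  102.55998301]
```

Call:
arm_command --motion "0 0 -1 0 0 0 4.2;0 0 -3 0 0 0 4.2;0 0 -4.5 0 0 0 4.2;0 0 -4.5 0 0 0 4.2;0 0 -3 0 0 0 4.2"

```text
time_s: 46.15
eef_pos: [467.9, -374.8, 264.0]
ee_rot: [[1.0, 0.001, 0.002], [0.001, -1.0, -0.003], [0.002, 0.003, -1.0]]
contact_force: [-0.4, 0.8, -0.7]
gripper_width: 47.7
finger_force: 31.2
```

Call:
arm_command --motion "0.9 -2 0 0 0 0 4.2;0.9 -4.5 0 0 0 0 4.2;1 -4.5 0 0 0 0 4.2;1 -4.5 0 0 0 0 4.2;1 -4.5 0 0 0 0 4.2"

```text
time_s: 46.78
eef_pos: [514.7, -171.3, 259.3]
ee_rot: [[1.0, 0.002, -0.002], [0.002, -1.0, 0.002], [-0.002, -0.002, -1.0]]
contact_force: [0.4, 0.0, -0.4]
gripper_width: 47.8
finger_force: 31.2
```

Call:
arm_command --motion "1 -4.5 0 0 0 0 4.2;0.9 -4.5 0 0 0 0 4.2;0.8 -2 0 0 0 0 4.2;0 0 0 0 0 0 4.2;0 0 0 0 0 0 4.2"

```text
time_s: 47.4
eef_pos: [541.5, -64.0, 260.0]
ee_rot: [[1.0, 0.002, -0.002], [0.002, -1.0, -0.0], [-0.002, 0.0, -1.0]]
contact_force: [-0.7, 0.6, -0.7]
gripper_width: 48.1
finger_force: 31.2
```

Call:
arm_command --motion "0 0 2 0 0 0 4.2;0 0 4 0 0 0 4.2;0 0 3 0 0 0 4.2;0 0 1 0 0 0 4.2;0 0 0 0 0 0 4.2"

```text
time_s: 48.02
eef_pos: [542.0, -64.9, 160.6]
ee_rot: [[1.0, 0.0, -0.001], [0.0, -1.0, 0.0], [-0.001, -0.0, -1.0]]
contact_force: [0.4, 0.1, -0.5]
gripper_width: 48.2
finger_force: 31.2
```

Call:
arm_command --motion "0 0 0 0 0 0 4.2"

```text
time_s: 48.15
eef_pos: [543.0, -64.8, 162.1]
ee_rot: [[1.0, 0.001, 0.002], [0.001, -1.0, -0.001], [0.002, 0.001, -1.0]]
contact_force: [0.0, 0.4, -0.6]
gripper_width: 48.0
finger_force: 31.2
```

Call:
arm_command --motion "0 -0.1 0.8 0 0 0 4.2;0 0 0.6 0 0 0 4.2;0 0 0.2 0 0 0 4.2;0 0 0 0 0 0 4.2"

```text
time_s: 48.65
eef_pos: [542.1, -63.2, 144.6]
ee_rot: [[1.0, 0.001, -0.0], [0.001, -1.0, 0.0], [-0.0, -0.0, -1.0]]
contact_force: [0.9, -0.3, -1.1]
gripper_width: 48.4
finger_force: 31.2
```

Call:
arm_command --motion "0 0 0.1 0 0 0 4.2;0 0 0.1 0 0 0 4.2;0 0 0 0 0 0 4.2"

```text
time_s: 49.02
eef_pos: [542.2, -63.3, 142.9]
ee_rot: [[1.0, 0.001, -0.0], [0.001, -1.0, -0.0], [-0.0, 0.0, -1.0]]
contact_force: [0.2, -1.1, 0.2]
gripper_width: 47.7
finger_force: 31.2
```

Call:
arm_command --motion "0 0 0.1 0 0 0 4.2;0 0 0 0 0 0 4.2;0 0 0 0 0 0 4.2"

```text
time_s: 49.4
eef_pos: [542.2, -63.3, 142.0]
ee_rot: [[1.0, 0.001, 0.0], [0.001, -1.0, -0.0], [0.0, 0.0, -1.0]]
contact_force: [0.0, 0.1, -0.1]
gripper_width: 48.1
finger_force: 31.2
```

Call:
arm_command --motion "0 0 0.1 0 0 0 4.2;0 0 0 0 0 0 4.2;0 0 0 0 0 0 4.2"

```text
time_s: 49.78
eef_pos: [542.6, -63.2, 141.2]
ee_rot: [[1.0, 0.001, 0.001], [0.001, -1.0, -0.0], [0.001, 0.0, -1.0]]
contact_force: [1.3, 1.6, 2.3]
gripper_width: 47.9
finger_force: 31.4
```

Seated in the recess with 2 N contact at the right height. I release and fetch blank_2.

Call:
arm_command --motion "0 0 0 0 0 0 4.8;0 0 0 0 0 0 5.4;0 0 0 0 0 0 6;0 0 0 0 0 0 6"

```text
time_s: 50.28
eef_pos: [541.8, -63.3, 140.5]
ee_rot: [[1.0, 0.001, -0.001], [0.001, -1.0, -0.0], [-0.001, -0.0, -1.0]]
contact_force: [-0.2, -0.8, -0.3]
gripper_width: 60.3
finger_force: 0.0
```

Call:
arm_command --motion "0 0 -1.5 0 0 0 6;0 0 -3.5 0 0 0 6;0 0 -3.5 0 0 0 6;0 0 -2.5 0 0 0 6;0 0 -1 0 0 0 6"

```text
time_s: 50.9
eef_pos: [542.8, -63.4, 263.5]
ee_rot: [[1.0, 0.001, 0.004], [0.001, -1.0, -0.001], [0.004, 0.001, -1.0]]
contact_force: [0.6, 0.7, -0.8]
gripper_width: 59.9
finger_force: 0.0
```

Call:
arm_command --motion "-1.8 2 0 0 0 0 6;-1.8 4.5 0 0 0 0 7;-1.8 4.5 0 0 0 0 7;-1.8 4.5 0 0 0 0 7;-1.8 4.5 0 0 0 0 7"

```text
time_s: 51.52
eef_pos: [451.5, -264.5, 260.6]
ee_rot: [[1.0, 0.001, -0.001], [0.001, -1.0, 0.001], [-0.001, -0.001, -1.0]]
contact_force: [0.4, -0.2, -0.2]
gripper_width: 69.7
finger_force: 0.0
```

Call:
arm_command --motion "-1.8 4.5 0 0 0 0 7;-1.8 4.5 0 0 0 0 7;-1.8 2.2 0 0 0 0 7;0 0 0 0 0 0 7;0 0 0 0 0 0 7"

```text
time_s: 52.15
eef_pos: [398.7, -374.7, 260.6]
ee_rot: [[1.0, 0.001, -0.0], [0.001, -1.0, 0.001], [-0.0, -0.001, -1.0]]
contact_force: [0.3, 0.1, 0.4]
gripper_width: 70.1
finger_force: 0.0
```

Call:
arm_command --motion "-0.1 0 3 0 0 0 7;0 0 4.5 0 0 0 7;0 0 4.5 0 0 0 6.5;0 0 3 0 0 0 6;0 0 1 0 0 0 6"

```text
time_s: 52.78
eef_pos: [397.6, -373.4, 99.2]
ee_rot: [[1.0, 0.003, -0.002], [0.003, -1.0, 0.003], [-0.002, -0.003, -1.0]]
contact_force: [-0.2, 0.6, 0.2]
gripper_width: 59.7
finger_force: 0.0
```

Call:
arm_command --motion "0 0 0 0 0 0 6;0 0 0 0 0 0 6;0 0 0 0 0 0 5;0 0 0 0 0 0 4.2;0 0 0 0 0 0 4.2"

```text
time_s: 53.4
eef_pos: [398.2, -375.9, 102.6]
ee_rot: [[1.0, 0.001, 0.002], [0.001, -1.0, -0.002], [0.002, 0.002, -1.0]]
contact_force: [-0.3, 1.5, 4.9]
gripper_width: 48.0
finger_force: 30.2
```

Call:
arm_command --motion "0 0 0 0 0 0 4.2;0 0 0 0 0 0 4.2"

```text
time_s: 53.65
eef_pos: [398.2, -375.9, 102.6]
ee_rot: [[1.0, 0.001, 0.002], [0.001, -1.0, -0.002], [0.002, 0.002, -1.0]]
contact_force: [0.3, 1.9, 5.0]
gripper_width: 48.3
finger_force: 30.2
```

Call:
arm_command --motion "0 0 -1 0 0 0 4.2;0 0 -3 0 0 0 4.2;0 0 -4.5 0 0 0 4.2;0 0 -4.5 0 0 0 4.2;0 0 -3 0 0 0 4.2"

```text
time_s: 54.28
eef_pos: [397.8, -375.9, 264.2]
ee_rot: [[1.0, 0.001, 0.002], [0.001, -1.0, -0.003], [0.002, 0.003, -1.0]]
contact_force: [-0.1, -0.4, -0.9]
gripper_width: 47.9
finger_force: 31.1
```

Call:
arm_command --motion "1.8 -2.3 0 0 0 0 4.2;2.9 -3.8 0 0 0 0 4.2;2.9 -3.8 0 0 0 0 4.2;2.9 -3.8 0 0 0 0 4.2;2.6 -3.5 0 0 0 0 4.2"

```text
time_s: 54.9
eef_pos: [529.1, -202.0, 261.8]
ee_rot: [[1.0, 0.001, 0.001], [0.001, -1.0, -0.001], [0.001, 0.001, -1.0]]
contact_force: [0.1, 0.1, -0.2]
gripper_width: 48.4
finger_force: 31.1
```

Call:
arm_command --motion "1.5 -2 0 0 0 0 4.2;0 0 0 0 0 0 4.2;0 0 0 0 0 0 4.2;0 0 0 0 0 0 4.2"

```text
time_s: 55.4
eef_pos: [542.7, -184.2, 261.1]
ee_rot: [[1.0, -0.0, -0.0], [-0.0, -1.0, -0.001], [-0.0, 0.001, -1.0]]
contact_force: [0.8, -0.6, -0.9]
gripper_width: 48.1
finger_force: 31.1
```

Call:
arm_command --motion "0 0 2 0 0 0 4.2;0 0 4 0 0 0 4.2;0 0 3 0 0 0 4.2;0 0 1 0 0 0 4.2;0 0 0 0 0 0 4.2"

```text
time_s: 56.02
eef_pos: [543.2, -183.9, 160.8]
ee_rot: [[1.0, 0.0, -0.001], [0.0, -1.0, 0.0], [-0.001, -0.0, -1.0]]
contact_force: [-0.4, 1.5, -0.7]
gripper_width: 48.5
finger_force: 31.2
```

Call:
arm_command --motion "0 0 0.4 0 0 0 4.2;0 0 0 0 0 0 4.2;0 0 0 0 0 0 4.2"

```text
time_s: 56.4
eef_pos: [543.7, -183.4, 157.6]
ee_rot: [[1.0, 0.001, 0.001], [0.001, -1.0, -0.001], [0.001, 0.001, -1.0]]
contact_force: [0.0, 0.4, -0.3]
gripper_width: 48.5
finger_force: 31.2
```

Aligned with cup_1 at (543.7, -183.4), so I lower to contact.

Call:
arm_command --motion "0 0 0.8 0 0 0 4.2;0 0 0.5 0 0 0 4.2;0 0 0.1 0 0 0 4.2;0 0 0.1 0 0 0 4.2;0 0 0 0 0 0 4.2"

```text
time_s: 57.02
eef_pos: [543.4, -183.3, 141.9]
ee_rot: [[1.0, 0.001, 0.0], [0.001, -1.0, -0.0], [0.0, 0.0, -1.0]]
contact_force: [0.1, -0.8, -0.5]
gripper_width: 48.4
finger_force: 31.2
```

Call:
arm_command --motion "0 0 0.1 0 0 0 4.2;0 0 0 0 0 0 4.2;0 0 0 0 0 0 4.2"

```text
time_s: 57.4
eef_pos: [543.7, -183.3, 141.3]
ee_rot: [[1.0, 0.001, 0.001], [0.001, -1.0, -0.0], [0.001, 0.0, -1.0]]
contact_force: [-0.2, 0.2, 2.9]
gripper_width: 48.3
finger_force: 31.3
```

Call:
arm_command --motion "0 0 0 0 0 0 4.8;0 0 0 0 0 0 5.4;0 0 0 0 0 0 6;0 0 0 0 0 0 6"

```text
time_s: 57.9
eef_pos: [543.1, -183.2, 140.6]
ee_rot: [[1.0, 0.001, -0.001], [0.001, -1.0, 0.0], [-0.001, -0.0, -1.0]]
contact_force: [0.0, -0.6, 0.7]
gripper_width: 60.0
finger_force: 0.0
```

Call:
arm_command --motion "0 0 -1.5 0 0 0 6;0 0 -3.5 0 0 0 6;0 0 -3.5 0 0 0 6;0 0 -2.5 0 0 0 6;0 0 -1 0 0 0 6"

```text
time_s: 58.52
eef_pos: [544.0, -183.5, 263.6]
ee_rot: [[1.0, 0.001, 0.004], [0.001, -1.0, -0.002], [0.004, 0.002, -1.0]]
contact_force: [-0.6, 0.1, 0.5]
gripper_width: 59.8
finger_force: 0.0
```

Call:
arm_command --motion "-2 -1.2 0 0 0 0 6;-4 -2.4 0 0 0 0 6;-3.5 -2.4 0 0 0 0 6;0 0 0 0 0 0 6;0 0 0 0 0 0 6"

```text
time_s: 59.15
eef_pos: [448.7, -123.6, 261.1]
ee_rot: [[1.0, 0.001, 0.001], [0.001, -1.0, -0.001], [0.001, 0.001, -1.0]]
contact_force: [0.3, -0.2, -0.1]
gripper_width: 59.9
finger_force: 0.0
```

Run:
```python
from h import *
import cv2
print(status.get_state()["eef_pos"],goto([448.8,-123.2,136]))
im2=cams.capture("scene")
cv2.imwrite("pics/s6.png",cv2.resize(im2[150:290,180:380,::-1],(800,560),interpolation=cv2.INTER_CUBIC))
```

```text
[ 448.71811776 -123.61346738  261.13463324] [-6.81417354e-03 -5.07161565e-02  1.25134297e+01]
```

View pics/s6.png

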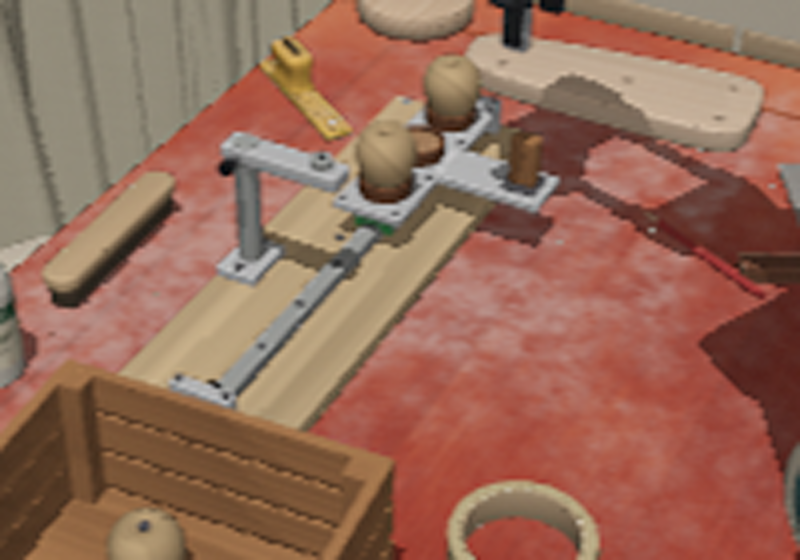

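Both blanks stand upright in the outer cups, at (386,160) and (450,90), and the board is empty. I grip the handle and slide gently.

Call:
arm_command --motion "0 -0.03 2.5 0 0 0 6;0 0 4 0 0 0 6;0 0 3.6 0 0 0 6;0 0 2 0 0 0 6;0 0 0.4 0 0 0 6" --force 40

```text
time_s: 59.82
eef_pos: [448.5, -123.4, 134.4]
ee_rot: [[1.0, 0.001, -0.003], [0.001, -1.0, 0.001], [-0.003, -0.001, -1.0]]
contact_force: [0.3, -0.0, 0.2]
gripper_width: 59.8
finger_force: 0.0
```

Call:
arm_command --motion "0 0 0 0 0 0 5;0 0 0 0 0 0 3.8;0 0 0 0 0 0 2.8;0 0 0 0 0 0 2;0 0 0 0 0 0 1.2"

```text
time_s: 60.45
eef_pos: [448.4, -123.1, 136.4]
ee_rot: [[1.0, 0.002, 0.001], [0.002, -1.0, -0.0], [0.001, 0.0, -1.0]]
contact_force: [-0.1, 0.6, 4.6]
gripper_width: 15.6
finger_force: 39.1
```

Call:
arm_command --motion "0 0 0 0 0 0 1;0 0 0 0 0 0 1;0 0 0 0 0 0 1"

```text
time_s: 60.82
eef_pos: [448.5, -123.1, 136.4]
ee_rot: [[1.0, 0.002, 0.001], [0.002, -1.0, -0.0], [0.001, 0.0, -1.0]]
contact_force: [-0.8, 1.2, 5.5]
gripper_width: 15.5
finger_force: 39.4
```

Call:
arm_command --motion "0 -0.2 0 0 0 0 1;0 -0.4 0 0 0 0 1;-0.01 -0.6 0 0 0 0 1;-0.01 -0.8 0 0 0 0 1;-0.01 -0.8 0 0 0 0 1"

```text
time_s: 61.45
eef_pos: [448.2, -95.6, 136.4]
ee_rot: [[1.0, 0.002, 0.001], [0.002, -1.0, -0.002], [0.001, 0.002, -1.0]]
contact_force: [-1.2, -1.1, 5.0]
gripper_width: 15.2
finger_force: 39.3
```

Call:
arm_command --motion "-0.01 -0.8 0 0 0 0 1;-0.01 -0.8 0 0 0 0 1;-0.01 -0.8 0 0 0 0 1;-0.01 -0.8 0 0 0 0 1;0 -0.8 0 0 0 0 1"

```text
time_s: 62.08
eef_pos: [447.8, -55.5, 136.4]
ee_rot: [[1.0, 0.002, 0.001], [0.002, -1.0, -0.002], [0.001, 0.002, -1.0]]
contact_force: [-0.6, -2.8, 5.1]
gripper_width: 15.6
finger_force: 39.3
```

Call:
arm_command --motion "-0.01 -0.8 0 0 0 0 1;-0.01 -0.8 0 0 0 0 1;-0.01 -0.8 0 0 0 0 1;-0.01 -0.8 0 0 0 0 1;0 -0.8 0 0 0 0 1"

```text
time_s: 62.7
eef_pos: [447.4, -15.6, 136.4]
ee_rot: [[1.0, 0.002, 0.001], [0.002, -1.0, -0.002], [0.001, 0.002, -1.0]]
contact_force: [-1.6, -1.9, 5.1]
gripper_width: 15.5
finger_force: 39.9
```

Call:
arm_command --motion "-0.01 -0.8 0 0 0 0 1;-0.01 -0.8 0 0 0 0 1;-0.01 -0.8 0 0 0 0 1;-0.01 -0.8 0 0 0 0 1;0 -0.8 0 0 0 0 1"

```text
time_s: 63.32
eef_pos: [447.0, 24.6, 136.4]
ee_rot: [[1.0, 0.002, 0.001], [0.002, -1.0, -0.002], [0.001, 0.002, -1.0]]
contact_force: [-0.7, -3.0, 5.4]
gripper_width: 15.6
finger_force: 39.8
```

Call:
arm_command --motion "-0.01 -0.8 0 0 0 0 1;-0.01 -0.8 0 0 0 0 1;-0.01 -0.8 0 0 0 0 1;-0.01 -0.8 0 0 0 0 1;0 -0.8 0 0 0 0 1"

```text
time_s: 63.95
eef_pos: [446.6, 64.7, 136.4]
ee_rot: [[1.0, 0.002, 0.001], [0.002, -1.0, -0.001], [0.001, 0.001, -1.0]]
contact_force: [-0.7, -2.0, 5.4]
gripper_width: 15.5
finger_force: 39.8
```

Call:
arm_command --motion "0 -0.6 0 0 0 0 1;0 -0.5 0 0 0 0 1;0 -0.4 0 0 0 0 1;0 -0.3 0 0 0 0 1;0 -0.2 0 0 0 0 1"

```text
time_s: 64.58
eef_pos: [446.4, 84.6, 136.4]
ee_rot: [[1.0, 0.002, 0.001], [0.002, -1.0, -0.001], [0.001, 0.001, -1.0]]
contact_force: [-1.3, -2.1, 5.4]
gripper_width: 15.2
finger_force: 39.9
```

Call:
arm_command --motion "0 -0.2 0 0 0 0 1;0 -0.2 0 0 0 0 1;0 -0.2 0 0 0 0 1;0 -0.2 0 0 0 0 1"

```text
time_s: 65.08
eef_pos: [446.3, 92.6, 136.4]
ee_rot: [[1.0, 0.002, 0.001], [0.002, -1.0, -0.001], [0.001, 0.001, -1.0]]
contact_force: [-1.1, -1.6, 6.7]
gripper_width: 15.5
finger_force: 39.9
```

Call:
arm_command --motion "0 -0.2 0 0 0 0 1;0 -0.2 0 0 0 0 1;0 -0.15 0 0 0 0 1;0 -0.15 0 0 0 0 1;0 -0.15 0 0 0 0 1"

```text
time_s: 65.7
eef_pos: [446.3, 97.6, 136.4]
ee_rot: [[1.0, 0.006, 0.0], [0.006, -1.0, -0.009], [0.0, 0.009, -1.0]]
contact_force: [-1.3, -21.1, 7.6]
gripper_width: 15.4
finger_force: 40.5
```

Call:
arm_command --motion "0 -0.1 0 0 0 0 1;0 0 0 0 0 0 1"

```text
time_s: 65.95
eef_pos: [446.3, 97.7, 136.4]
ee_rot: [[1.0, 0.006, 0.0], [0.006, -1.0, -0.01], [0.0, 0.01, -1.0]]
contact_force: [-1.1, -21.8, 7.9]
gripper_width: 15.6
finger_force: 41.3
```

Call:
arm_command --motion "0 0.25 0 0 0 0 1;0 0 0 0 0 0 2.5;0 0 0 0 0 0 4;0 0 0 0 0 0 6;0 0 0 0 0 0 6"

```text
time_s: 66.58
eef_pos: [446.0, 100.1, 135.7]
ee_rot: [[1.0, 0.002, -0.0], [0.002, -1.0, -0.0], [-0.0, 0.0, -1.0]]
contact_force: [0.2, -0.3, -0.8]
gripper_width: 60.3
finger_force: 0.0
```

Call:
arm_command --motion "0 0 -1.5 0 0 0 6;0 0 -3.5 0 0 0 6;0 0 -3.5 0 0 0 6;0 0 -3 0 0 0 6;0 0 -1 0 0 0 6"

```text
time_s: 67.2
eef_pos: [446.8, 100.2, 262.5]
ee_rot: [[1.0, 0.002, 0.003], [0.002, -1.0, 0.0], [0.003, -0.0, -1.0]]
contact_force: [0.4, 0.3, -0.5]
gripper_width: 59.9
finger_force: 0.0
```

Call:
arm_command --motion "-2 3 0 0 0 0 6;-2 5 0 0 0 0 6;-2 5 0 0 0 0 6;-2 3 0 0 0 0 6;0 0 0 0 0 0 6"

```text
time_s: 67.82
eef_pos: [364.7, -61.3, 259.9]
ee_rot: [[1.0, -0.003, -0.002], [-0.003, -1.0, 0.0], [-0.002, -0.0, -1.0]]
contact_force: [-0.7, -0.1, -1.0]
gripper_width: 60.0
finger_force: 0.0
```

Run:
```python
from h import *
import cv2
im=cams.capture("top");im2=cams.capture("scene")
a=cv2.resize(im[120:290,70:350,::-1],(700,425));b=cv2.resize(im2[150:290,110:380,::-1],(700,363))
cv2.imwrite("pics/f.png",cv2.resize(np.vstack([a,b]),(530,596),interpolation=cv2.INTER_AREA))
print(status.get_state()["contact_force"])
```

```text
[ 0.15909273  0.70161591 -0.62911734]
```

View pics/f.png

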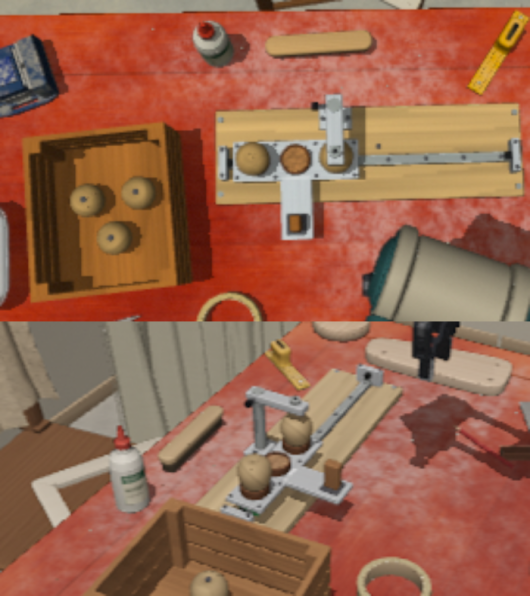

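The carriage is at the drill stop with both blanks upright, at (252,158) and under the bush arm at (335,158). The three drilled apples are in the crate, and the brush and bottle haven't moved.

```bash
python3 -c "
from workcell import order
print(order.job_done())"
```

```text
the job is handed in; nothing more can be done
None
```

The job is handed in at about 68 s of the 208 s allowed: all three drilled apples are in the crate, the empty carriage was slid to both stops, and the two blanks stand upright in the carriage at the drill-end stop, with the brush and bottle not moved.

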